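# Flip the gearbox cover onto the rubber pad

### The arm

A 7-joint arm with a two-finger parallel gripper is mounted at the origin on the work surface. World frame = base frame: x ahead of the robot, y to its left, z up, the work surface at z = 0. Lengths are in m, angles in rad, forces in N, time in s.
With the tool pointing down it reaches from about 0.425 to 0.925 m from the base axis. Payload 6.8 kg.
Tool frame: the origin (TCP) lies at the centre of the arm's flange, where the gripper is bolted on; the fingertips stand 173 mm ahead of it and the grasp point (between the pads) lies 155 mm ahead of it; z points along the fingers, y is the direction in which the jaws open and shut (so a half turn about z gives the same grasp; the last joint's range is limited). The gripper opens to 85 mm and grips with 20 to 120 N. Pads are 22 mm wide; open, the fingers measure 114 mm over their backs; the gripper's body (76 mm by 85 mm) begins 54 mm behind the grasp point. The pads swing forward as they close: fully open they stand 13 mm farther back than shut.
Start: joints at [-1.344, 0.477, 0.022, 1.555, -0.011, 1.109, -0.083], TCP at [0.222, 0.638, 0.405] pointing down, gripper open.
Joint ranges: [-2.96, 2.96], [-0.34, 2.1], [-1.41, 1.46], [0.24, 2.44], [-1.37, 4.51], [0.17, 1.92], [-2.96, 2.96]. Speed limits (rad/s): [2.39, 2.39, 3.14, 3.14, 3.14, 3.14, 3.14].

### API

Orientations are given as a rotation vector (axis times angle).
In Python, from bench import readout, grab_frame, camera_model, r gives the robot as it stands.
- The arm moves only by the tool apply_moves, never from a script. Its argument "deltas" is a list of rows, each an object with "xyz": the shift along the world's x, y, z in m, a list of three; "turn": the turn about the world's z in rad. In form: [{"xyz": [dx, dy, dz], "turn": turn}, ...]. A call has 1 to 12 rows; each row shifts and turns the commanded pose from where the row before left it; what a row does not reach is not made up. A row lasts 1/12 s, in which the tool goes at most 41.7 mm and 7.16 degrees, less where a joint would pass 70% of its speed; a pose out of reach is approached as far as the arm can. A call with a gripper value outside its range is refused whole. "claw" is the gripper's target within -1 to 1 (shut at 1, half-way at 0, fully open at -1), set as the call begins (left out, the last holds). The fingers move at their own pace and stop on an object; "squeeze" is the grip in N (left out, the last holds). Time passes only in rows, so rows that do not move let the fingers close. It gives the time, the measured TCP pose, the force and the opening at its end, in the units of the state.
- readout.get_obs(): the state, without advancing time (a new reading comes with each control period).
- grab_frame(name): name is "scene" or "top" or "wrist"; returns the picture (384x512x3 uint8, red, green, blue); there is no depth.
- camera_model(name): a dict with "intrinsics" (3x3 intrinsics, pixels), "R" (3x3) and "t" (3): a world point X has camera coordinates R X + t. Camera axes: x right, y down, z forward; pixel columns grow to the right and rows downward; lengths in m; the calibration is good to about 2 mm. The wrist camera is an equidistant fisheye: a pixel r from the principal point sees the ray r / f radians off the axis. A picture is of the moment at which its call begins: read the wrist's pose just before it. camera_model takes no time and is no camera call; for the wrist camera it gives the pose at the moment of the call.
- r.hand_in(): hands the job in, once; it reports no verdict.
The state is a dict: "clock": time; "joints": joint angles; "qvel": joint speeds; "tau": joint torques, N m; "tcp_pos": TCP position; "orientation": TCP orientation; "contact_force": force on the tool from outside, world axes, zero at the start; "moment": the same for the moment, N m; "grip_width": finger opening in m.
Only numpy, scipy, OpenCV 4.12 (cv2) and the standard library are available. Lean on these libraries where they do the work, as an engineer would, in place of code of your own. Each camera call takes 0.05 s, during which the arm holds its last target.

### The job

The flat aluminium gearbox cover lies on the bench with its O-ring groove hidden underneath. Do not pick it up: with the fingertips push it flat across the bench against the front edge of the thick black rubber pad, keep pushing and work its near edge upwards so that it tips up on the pad's edge and flips over onto the pad, and then push it further in until it lies flat and wholly on the pad, groove up. Leave the other parts and tools where they are.

Things in the scene. Friction and masses are not known exactly. Their poses are not given: they have to be found in the camera images.
- cover: Aluminium gearbox cover: flat plate, 76 (x) x 100 (y) x 10 mm, square edges, 0.2 kg, loose. Origin at its middle. z is normal to it, out of the outer face (counterbored screw holes), up at the start; the other face, to end on top, has a round groove 59 mm across. At the start its x points towards the pad within 0.4 rad, its far 100 mm edge 10 to 65 mm short of it.
- pad: Black firm rubber pad fixed to the bench, 200 mm (its x) x 340 mm (its y) x 15 mm high; its upright front edge, 340 mm long, faces the robot (its -x side). Origin at the centre of its underside on the bench; its x axis points away from the robot, within about 0.3 rad.
- pad_edge (a point): Middle of the top line of the pad's front edge, 15 mm above the bench; axes as the pad's: x into the pad, y along the edge.
- corner0 (a point): At the start the near right (-x, -y) corner of the cover, half-way through its thickness
- corner1 (a point): At the start the near left (-x, +y) corner of the cover, half-way through its thickness
- corner2 (a point): At the start the far right (+x, -y) corner of the cover, half-way through its thickness
- corner3 (a point): At the start the far left (+x, +y) corner of the cover, half-way through its thickness
- housing: Bystander: aluminium gearbox housing, a block 76 x 100 x 52 mm with a round bore on top and a shaft stub on its near side, standing on the bench to the left of the pad. Origin at the centre of its underside.
- bearing: Bystander: steel ball bearing, 42 mm across and 12 mm high, lying on the right part of the pad. Origin at the centre of its underside.
- hex_keys: Bystander: set of hex keys in a black holder, about 110 x 52 x 16 mm, on the bench in front of the pad's left end. Origin at the centre of its underside.
- oring_kit: Bystander: grey O-ring box with compartments, 105 x 150 x 24 mm, with its clear lid standing open to 125 mm height, on the bench to the right of the pad. Origin at the centre of its underside.
There are look-alikes about, which are no part of the job. Of the things like the cover, leave any that is blue, green or orange; of the rest the larger one is meant.

How it is judged:
By the outcome, as a careful person would: the job done as asked, in the order asked, and still so for the second after the job is handed in, with the robot touching nothing.
It also fails if it takes over 67 s, if anything falls off the work surface, if the arm or the gripper's body presses on something with over 40 N, if the wrist force passes 120 N, or if a joint passes its speed limit or range.

## Working session

There is one attempt and no reset: what is moved stays moved. The work goes in short steps, Python scripts to look and compute and a tool call to move; the robot and the scene stay as the last step left them, time stands still between calls to the robot, and variables do not carry over. Pictures are saved under pics/ and viewed, and the job is handed in when it is done.

Besides the shell and the picture viewer there is one more tool, called after "Emit:" as a command line: name --argument value ..., lists and objects as JSON in quotes. apply_moves: Moves the arm, as the interface text tells. Its arguments: {"type":"object","properties":{"deltas":{"type":"array"},"claw":{"type":"number"},"squeeze":{"type":"number"}},"required":["deltas"]}

```bash
mkdir -p pics; ls; python3 - <<'E'
from bench import readout, grab_frame, camera_model, r
import cv2
o=readout.get_obs()
for k,v in o.items(): print(k,v)
for n in ("scene","top","wrist"):
    m=camera_model(n); print(n,m)
    im=grab_frame(n); cv2.imwrite(f"pics/{n}0.png",im[:,:,::-1])
E
```

```text
pics
clock 0.0
joints [-1.34410007  0.47779207  0.02236195  1.55646977 -0.01147163  1.10931999
 -0.08307761]
qvel [ 0.00045488  0.00141411  0.00018173 -0.00138725 -0.00019392 -0.0002398
  0.00156067]
tau [ 4.63022825e-04 -5.96457875e+01  1.60829075e+00 -2.81190187e+01
  1.25413650e-02  9.27196088e-03 -6.21903041e-06]
tcp_pos [0.22170316 0.63724908 0.40372352]
orientation [-5.23364127e-01 -3.09755143e+00  2.91483516e-03]
contact_force [ 0.4254203  -0.01687731 -0.36708355]
moment [ 0.03819485 -0.01501809 -0.00897166]
grip_width 0.08545535729941833
scene {'intrinsics': array([[374.39822634,   0.        , 255.86448891],
       [  0.        , 374.39822634, 193.10054243],
       [  0.        ,   0.        ,   1.        ]]), 'R': array([[ 0.53874499,  0.84222817, -0.02013801],
       [ 0.57478631, -0.3849374 , -0.72211072],
       [-0.61593387,  0.37745849, -0.69148432]]), 't': array([-0.3250237 , -0.2556369 ,  1.34066521])}
top {'intrinsics': array([[462.13949476,   0.        , 249.11953873],
       [  0.        , 462.13949476, 189.11295663],
       [  0.        ,   0.        ,   1.        ]]), 'R': array([[ 0.02746297, -0.99937184, -0.02239903],
       [-0.98572648, -0.02335111, -0.16672743],
       [ 0.16609965,  0.02665814, -0.98574857]]), 't': array([0.02210871, 0.57270413, 0.95103651])}
wrist {'intrinsics': array([[297.31863964,   0.        , 254.55363079],
       [  0.        , 297.31863964, 193.11488547],
       [  0.        ,   0.        ,   1.        ]]), 'R': array([[ 0.3297756 ,  0.94405787, -0.00166898],
       [ 0.90756487, -0.31654018,  0.27591362],
       [ 0.25995013, -0.09250428, -0.96118099]]), 't': array([-0.67497694, -0.03522343,  0.3807006 ])}
```

View pics/scene0.png

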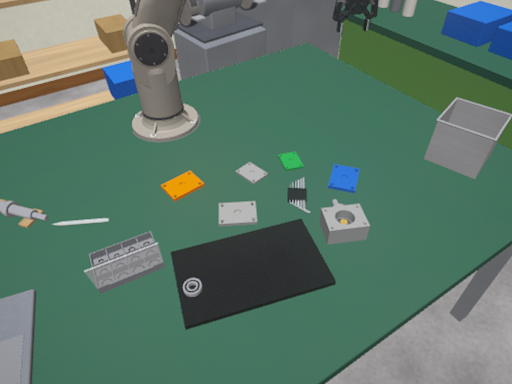

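View pics/top0.png

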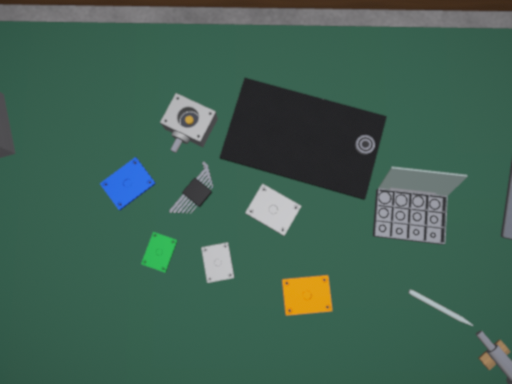

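View pics/wrist0.png

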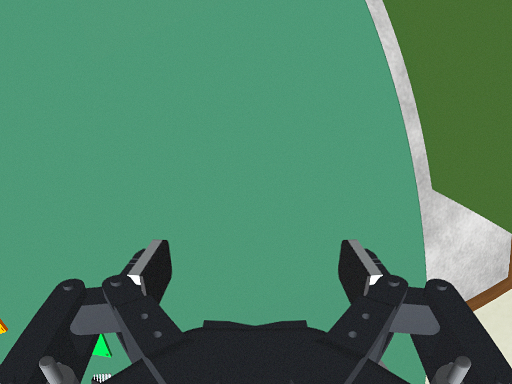

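Candidates in the top view: grey-white plates at (273,209), larger, and (217,262), smaller; blue at (127,183), green at (159,252) and orange at (307,295). By the description I pick the larger grey plate at (273,209). Next I'll measure it and check it in a crop.

```bash
cat > h.py <<'E'
import numpy as np, cv2
from bench import readout, grab_frame, camera_model, r
def ray(m,px):
    K,R,t=m['intrinsics'],m['R'],m['t']
    d=R.T@np.linalg.solve(K,[px[0],px[1],1.]); return -R.T@t,d/np.linalg.norm(d)
def plane(m,px,z):
    c,d=ray(m,px); return c+d*(z-c[2])/d[2]
def tri(m1,p1,m2,p2):
    c1,d1=ray(m1,p1);c2,d2=ray(m2,p2)
    s=np.linalg.lstsq(np.c_[d1,-d2],c2-c1,rcond=None)[0]
    a,b=c1+s[0]*d1,c2+s[1]*d2
    return (a+b)/2,np.linalg.norm(a-b)
def proj(m,X):
    q=m['intrinsics']@(m['R']@np.array(X)+m['t']); return q[:2]/q[2]
def comps(mask,amin=60):
    n,l,s,c=cv2.connectedComponentsWithStats(mask.astype(np.uint8))
    return [(i,s[i,4],c[i],l==i) for i in range(1,n) if s[i,4]>amin]
def quad(mask):
    cs,_=cv2.findContours(mask.astype(np.uint8),cv2.RETR_EXTERNAL,cv2.CHAIN_APPROX_NONE)
    h=cv2.convexHull(max(cs,key=cv2.contourArea))
    for e in np.linspace(.01,.1,30):
        a=cv2.approxPolyDP(h,e*cv2.arcLength(h,True),True)
        if len(a)==4: break
    p=a[:,0].astype(float)
    # refine by line fits
    pts=h; c=max(cs,key=cv2.contourArea)[:,0].astype(float); L=[]
    for i in range(4):
        A,B=p[i],p[(i+1)%4]; u=(B-A)/np.linalg.norm(B-A); n=np.array([-u[1],u[0]])
        s=(c-A)@u/np.linalg.norm(B-A); d=abs((c-A)@n); k=(s>.12)&(s<.88)&(d<2.5)
        v=cv2.fitLine(c[k].astype(np.float32),cv2.DIST_HUBER,0,.01,.01).ravel(); L.append(np.cross([v[2],v[3],1],[v[2]+v[0],v[3]+v[1],1]))
    o=[]
    for i in range(4):
        x=np.cross(L[i-1],L[i]); o.append(x[:2]/x[2])
    return np.array(o)
def show(im,name,x0,y0,x1,y1,k):
    cv2.imwrite(name,cv2.resize(im[y0:y1,x0:x1,::-1],None,fx=k,fy=k,interpolation=cv2.INTER_CUBIC))
E
python3 - <<'E'
from h import *
T=camera_model('top');S=camera_model('scene')
it=cv2.imread('pics/top0.png')[:,:,::-1].copy();is_=cv2.imread('pics/scene0.png')[:,:,::-1].copy()
show(it,'pics/crop1.png',180,130,340,290,5)
def light(im): h=cv2.cvtColor(im,cv2.COLOR_RGB2HSV); return (h[:,:,1]<40)&(h[:,:,2]>120)
def black(im): return im.max(2)<30
print(it[209,262],is_[213,228],it[120,280],is_[260,250])
res={}
for nm,im,m in(('top',it,T),('scene',is_,S)):
    for f in(light,black):
        for i,a,c,k in comps(f(im),200):
            try:q=quad(k)
            except Exception as e: q=None
            print(nm,f.__name__,a,c.round(1),None if q is None else q.round(1).tolist())
E
```

```text
[197 197 200] [184 184 183] [38 38 40] [48 48 51]
top light 623 [79.  14.8] [[110.7, 9.5], [107.3, 19.9], [33.8, 18.7], [72.0, 6.7]]
top light 543 [141.1  14. ] [[165.9, 8.0], [158.2, 21.0], [129.2, 21.0], [115.9, 8.0]]
top light 1684 [378.4  17.9] [[299.7, 10.6], [445.5, 13.4], [457.9, 25.8], [301.4, 21.9]]
top light 1386 [186.4 119.5] [[175.4, 92.7], [219.3, 112.9], [172.8, 148.5], [162.0, 117.6]]
top light 3430 [410.  199.4] None
top light 1618 [272.9 209.2] [[262.1, 183.0], [301.0, 205.5], [283.9, 235.4], [244.7, 212.6]]
top light 205 [508.9 218.7] None
top light 254 [181.4 205. ] [[193.8, 204.3], [187.9, 210.5], [167.3, 212.6], [182.1, 194.4]]
top light 555 [434.  220.4] [[441.2, 198.6], [439.6, 242.5], [425.9, 240.7], [429.4, 196.6]]
top light 1036 [217.2 262.1] [[227.4, 242.0], [233.8, 277.0], [207.0, 282.5], [200.7, 246.9]]
top light 376 [438.8 306.8] [[411.1, 289.2], [461.6, 316.4], [477.5, 330.1], [410.3, 294.3]]
top light 278 [502.9 360. ] [[498.2, 346.6], [511.1, 361.5], [510.7, 376.2], [491.0, 352.9]]
scene light 5144 [65.3 21. ] [[168.8, 36.6], [20.5, 49.7], [-7.8, -0.0
[... 938 characters left out ...]
, [25.2, 217.3]]
scene light 241 [ 81.6 221.5] [[108.0, 217.3], [108.0, 221.1], [51.1, 225.1], [61.3, 221.6]]
scene light 2197 [124.1 261.8] [[150.0, 231.0], [163.8, 262.1], [94.7, 289.4], [89.9, 253.7]]
scene light 11728 [445.5 343.1] [[nan, inf], [511.0, 383.0], [325.6, 383.0], [476.0, 270.9]]
scene light 212 [191.7 286.6] [[199.1, 276.8], [200.3, 291.7], [185.3, 297.3], [181.8, 280.0]]
scene light 2828 [ 15.5 337.1] [[32.8, 288.6], [28.1, 383.0], [-0.0, 383.0], [0.0, 298.5]]h.py:33: RuntimeWarning: divide by zero encountered in divide
  x=np.cross(L[i-1],L[i]); o.append(x[:2]/x[2])
h.py:33: RuntimeWarning: invalid value encountered in divide
  x=np.cross(L[i-1],L[i]); o.append(x[:2]/x[2])
```

View pics/crop1.png

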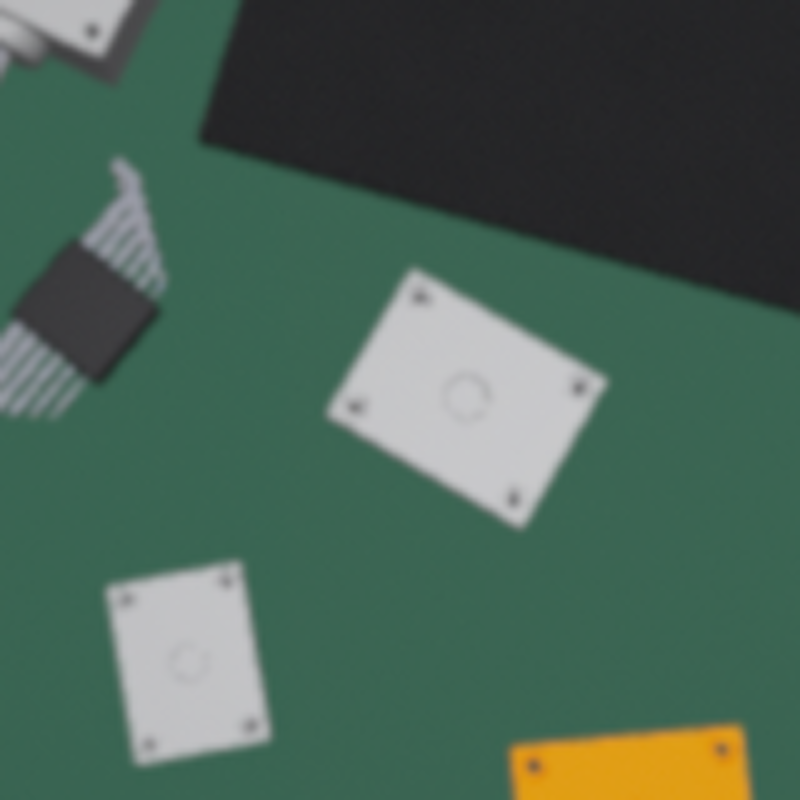

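The crop shows the larger light grey plate, with four screw holes and no groove visible, at crop (467,397). Its far-left corner, crop (412,268), is nearest the pad. The smaller look-alike is at crop (188,663). Next I measure the geometry.

```bash
python3 - <<'E'
from h import *
T=camera_model('top');S=camera_model('scene')
it=cv2.imread('pics/top0.png')[:,:,::-1].copy();is_=cv2.imread('pics/scene0.png')[:,:,::-1].copy()
out={}
for nm,im in(('top',it),('scene',is_)):
    h=cv2.cvtColor(im,cv2.COLOR_RGB2HSV)
    k=max(comps((im.max(2)<62)&(h[:,:,1]<60)&(np.indices(im.shape[:2])[0]>60),2000),key=lambda c:c[1] if nm=='top' else (c[1] if c[2][1]>220 else 0))
    q=quad(k[3]); print(nm,k[1],k[2],q.round(1).tolist()); out[nm]=q
print("cover")
ct=[[262.1, 183.0], [301.0, 205.5], [283.9, 235.4], [244.7, 212.6]]  # fl, fr, nr, nl
# contour pixels are inner by ~0.5
for z in(0.01,):
  P=np.array([plane(T,p,z) for p in ct]); print(P.round(4)); print(np.linalg.norm(P-np.roll(P,-1,0),axis=1).round(4))
cs=np.array([[254.5, 200.7], [257.0, 223.5], [219.0, 225.4], [219.0, 202.5]])
Q=np.array([plane(S,p,.01) for p in cs]);print('scene plane',Q.round(4))
for a in P:
    j=np.argmin(np.linalg.norm(Q-a,axis=1)); i=[i for i in range(4) if P[i] is a or (P[i]==a).all()][0]
    X,g=tri(T,ct[i],S,cs[j]); print('tri',X.round(4),round(g,4))
print('c mid',P.mean(0).round(4), tri(T,np.mean(ct,0),S,cs.mean(0)))
for nm,m in(('top',T),('scene',S)):
    P=np.array([plane(m,p,.015) for p in out[nm]]); print('pad',nm,P.round(4).tolist(),np.linalg.norm(P-np.roll(P,-1,0),axis=1).round(4))
E
```

```text
top 12162 [301.96308173 137.6160171 ] [[244.8, 78.4], [385.0, 116.5], [363.9, 198.1], [220.1, 157.0]]
scene 10522 [249.27304695 271.36162327] [[300.3, 219.3], [335.2, 282.7], [185.7, 328.1], [171.4, 252.2]]
cover
[[ 0.593   0.009   0.01  ]
 [ 0.5441 -0.0788  0.01  ]
 [ 0.4767 -0.0418  0.01  ]
 [ 0.5251  0.0462  0.01  ]]
[0.1005 0.0769 0.1004 0.0774]
scene plane [[ 0.5245  0.0462  0.01  ]
 [ 0.5985  0.0068  0.01  ]
 [ 0.5497 -0.0784  0.01  ]
 [ 0.4763 -0.0385  0.01  ]]
tri [0.5942 0.0092 0.0044] 0.0005
tri [ 0.5453 -0.078   0.0053] 0.0027
tri [ 0.4772 -0.0404  0.0116] 0.0028
tri [0.525  0.046  0.0105] 0.0003
c mid [ 0.5348 -0.0163  0.01  ] (array([ 0.53522828, -0.01587133,  0.00661526]), np.float64(0.0015430814823052482))
pad top [[0.8388, 0.0549, 0.015], [0.7527, -0.2677, 0.015], [0.5634, -0.2172, 0.015], [0.6497, 0.1055, 0.015]] [0.3339 0.1959 0.334  0.1958]
pad scene [[0.6522, 0.1055, 0.015], [0.8456, 0.0542, 0.015], [0.7603, -0.2692, 0.015], [0.5659, -0.2166, 0.015]] [0.2    0.3345 0.2014 0.3335]
```

Emit:
apply_moves --deltas '[{"xyz": [0.013, -0.031, -0.004], "turn": -0.0085}, {"xyz": [0.013, -0.031, -0.004], "turn": -0.0085}, {"xyz": [0.013, -0.031, -0.004], "turn": -0.0085}, {"xyz": [0.013, -0.031, -0.004], "turn": -0.0085}, {"xyz": [0.013, -0.031, -0.004], "turn": -0.0085}, {"xyz": [0.013, -0.031, -0.004], "turn": -0.0085}, {"xyz": [0.013, -0.031, -0.004], "turn": -0.0085}, {"xyz": [0.013, -0.031, -0.004], "turn": -0.0085}, {"xyz": [0.013, -0.031, -0.004], "turn": -0.0085}, {"xyz": [0.013, -0.031, -0.004], "turn": -0.0085}, {"xyz": [0.013, -0.031, -0.004], "turn": -0.0085}, {"xyz": [0.013, -0.031, -0.004], "turn": -0.0085}]' --claw 0 --squeeze 40

```text
clock: 1.15
tcp_pos: [0.378, 0.2639, 0.3566]
orientation: [-0.681, -3.067, -0.0]
contact_force: [0.5, 0.1, 1.0]
grip_width: 0.0427
```

Emit:
apply_moves --deltas '[{"xyz": [0.013, -0.031, -0.01], "turn": -0.0085}, {"xyz": [0.013, -0.031, -0.01], "turn": -0.0085}, {"xyz": [0.013, -0.031, -0.01], "turn": -0.0085}, {"xyz": [0.013, -0.031, -0.01], "turn": -0.0085}, {"xyz": [0.013, -0.031, -0.01], "turn": -0.0085}, {"xyz": [0.013, -0.031, -0.01], "turn": -0.0085}, {"xyz": [0.013, -0.031, -0.01], "turn": -0.0085}, {"xyz": [0.013, -0.031, -0.01], "turn": -0.0085}, {"xyz": [0, 0, 0], "turn": 0}]'

```text
clock: 1.9
tcp_pos: [0.4828, 0.0112, 0.2756]
orientation: [0.798, 3.038, -0.005]
contact_force: [0.6, 0.2, -0.5]
grip_width: 0.0426
```

```bash
cat >> h.py <<'E'
from scipy.spatial.transform import Rotation as Ro
def st():
    o=readout.get_obs(); R=Ro.from_rotvec(o['orientation']).as_matrix()
    print('t',round(float(o['clock']),2),'tcp',o['tcp_pos'].round(4),'yaw_y',round(float(np.arctan2(R[1,1],R[0,1])),4),'tilt',R[:,2].round(3),'F',o['contact_force'].round(1),'M',o['moment'].round(2),'w',round(float(o['grip_width']),4)); return o
E
python3 - <<'E'
from h import *
st()
im=grab_frame('wrist'); cv2.imwrite('pics/w1.png',im[:,:,::-1])
E
```

```text
t 1.9 tcp [0.4828 0.0112 0.2756] yaw_y 1.0569 tilt [-0.    -0.004 -1.   ] F [ 0.6  0.2 -0.5] M [-0.03  0.01  0.02] w 0.0426
```

View pics/w1.png

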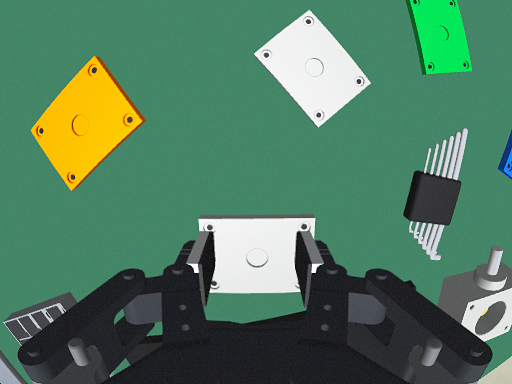

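The wrist view shows the cover ahead of the fingers, with its near edge at row ~216, columns 199–315. The small look-alike, at (314,68), is clear behind. Next I descend and feel for the bench.

Emit:
apply_moves --deltas '[{"xyz": [0, 0.001, -0.016], "turn": 0.003}, {"xyz": [0, 0, -0.016], "turn": 0.003}, {"xyz": [0, 0, -0.016], "turn": 0.003}, {"xyz": [0, 0, -0.016], "turn": 0}, {"xyz": [0, 0, -0.016], "turn": 0}, {"xyz": [0, 0, -0.014], "turn": 0}, {"xyz": [0, 0, -0.004], "turn": 0}, {"xyz": [0, 0, 0], "turn": 0}]'

```text
clock: 2.62
tcp_pos: [0.4812, 0.0194, 0.178]
orientation: [-0.768, -3.044, 0.001]
contact_force: [0.4, -0.9, 0.1]
grip_width: 0.0427
```

Emit:
apply_moves --deltas '[{"xyz": [0, 0, -0.001], "turn": 0}, {"xyz": [0, 0, -0.001], "turn": 0}, {"xyz": [0, 0, 0], "turn": 0}]'

```text
clock: 2.87
tcp_pos: [0.4821, 0.0188, 0.1774]
orientation: [0.77, 3.045, 0.001]
contact_force: [-0.5, -0.3, 0.2]
grip_width: 0.0433
```

Emit:
apply_moves --deltas '[{"xyz": [0, 0, -0.001], "turn": 0}, {"xyz": [0, 0, -0.001], "turn": 0}, {"xyz": [0, 0, 0], "turn": 0}]'

```text
clock: 3.12
tcp_pos: [0.4818, 0.0185, 0.1748]
orientation: [0.771, 3.045, 0.0]
contact_force: [0.5, -0.5, 0.1]
grip_width: 0.0424
```

Emit:
apply_moves --deltas '[{"xyz": [-0.0015, -0.003, -0.001], "turn": 0}, {"xyz": [-0.0015, -0.003, -0.001], "turn": 0}, {"xyz": [0, 0, 0], "turn": 0}]'

```text
clock: 3.37
tcp_pos: [0.4782, 0.0116, 0.1725]
orientation: [-0.772, -3.044, 0.001]
contact_force: [-0.2, -0.9, -0.8]
grip_width: 0.0428
```

Emit:
apply_moves --deltas '[{"xyz": [0, 0, -0.001], "turn": 0}, {"xyz": [0, 0, -0.001], "turn": 0}, {"xyz": [0, 0, 0], "turn": 0}]'

```text
clock: 3.62
tcp_pos: [0.4787, 0.0121, 0.1715]
orientation: [-0.772, -3.045, -0.0]
contact_force: [-4.2, -1.6, 16.0]
grip_width: 0.0427
```

Emit:
apply_moves --deltas '[{"xyz": [0, 0, -0.001], "turn": 0}, {"xyz": [0, 0, -0.001], "turn": 0}, {"xyz": [0, 0, 0], "turn": 0}]'

```text
clock: 3.87
tcp_pos: [0.4788, 0.0119, 0.1714]
orientation: [-0.772, -3.044, -0.002]
contact_force: [-10.8, -0.6, 46.4]
grip_width: 0.0428
```

Emit:
apply_moves --deltas '[{"xyz": [0, 0, 0.003], "turn": 0}, {"xyz": [0.0035, -0.0019, 0], "turn": 0}, {"xyz": [0.0035, -0.0019, 0], "turn": 0}, {"xyz": [0.0022, -0.0012, 0], "turn": 0}, {"xyz": [0.0022, -0.0012, 0], "turn": 0}, {"xyz": [0.0022, -0.0012, 0], "turn": 0}, {"xyz": [0.0022, -0.0012, 0], "turn": 0}, {"xyz": [0.0022, -0.0012, 0], "turn": 0}, {"xyz": [0, 0, 0], "turn": 0}]'

```text
clock: 4.62
tcp_pos: [0.4917, 0.0063, 0.1714]
orientation: [-0.76, -3.03, -0.002]
contact_force: [-22.2, 12.7, 37.2]
grip_width: 0.0427
```

```bash
cat >> h.py <<'E'
def look(tag):
    for n,b,k in(('top',(180,60,400,240),3.5),('scene',(140,120,380,320),3.2)):
        im=grab_frame(n); cv2.imwrite(f'pics/{n}_{tag}.png',im[:,:,::-1]); show(im,f'pics/{n}_{tag}_c.png',*b,k)
    a=cv2.imread(f'pics/top_{tag}_c.png');b=cv2.imread(f'pics/scene_{tag}_c.png')
    a=cv2.resize(a,(400,327));b=cv2.resize(b,(400,333))
    cv2.imwrite(f'pics/{tag}.png',np.hstack([a,b[:327]]))
E
python3 - <<'E'
from h import *
st();look('a1')
E
```

```text
t 4.62 tcp [0.4917 0.0063 0.1714] yaw_y 1.0794 tilt [-0.017  0.006 -1.   ] F [-22.2  12.7  37.2] M [3.23 4.93 0.23] w 0.0427
```

View pics/a1.png

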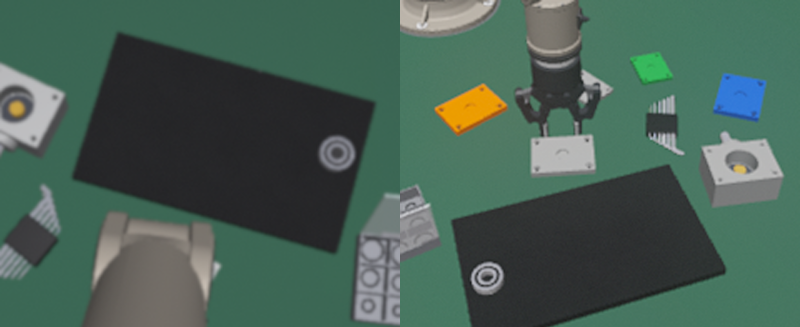

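Emit:
apply_moves --deltas '[{"xyz": [0, 0, 0.002], "turn": 0}, {"xyz": [0, 0, 0], "turn": 0}]'

```text
clock: 4.88
tcp_pos: [0.4963, 0.0033, 0.1735]
orientation: [-0.769, -3.045, -0.0]
contact_force: [-0.5, 0.0, 0.4]
grip_width: 0.0428
```

```bash
python3 - <<'E'
from h import *
st()
E
```

```text
t 4.88 tcp [0.4963 0.0033 0.1735] yaw_y 1.076 tilt [-0.001  0.001 -1.   ] F [-0.5  0.   0.4] M [0.2  0.26 0.03] w 0.0428
```

Emit:
apply_moves --deltas '[{"xyz": [0.0016, -0.0008, -0.0005], "turn": 0.0195}, {"xyz": [0.0016, -0.0008, 0], "turn": 0.0195}, {"xyz": [0.0016, -0.0008, 0], "turn": 0.0195}, {"xyz": [0.0016, -0.0008, 0], "turn": 0.0195}, {"xyz": [0.0017, -0.0007, 0], "turn": 0.0195}, {"xyz": [0.0017, -0.0007, 0], "turn": 0.0195}, {"xyz": [0.0017, -0.0007, 0], "turn": 0.0195}, {"xyz": [0.0017, -0.0006, 0], "turn": 0.0195}, {"xyz": [0.0017, -0.0006, 0], "turn": 0.0195}, {"xyz": [0.0017, -0.0006, 0], "turn": 0.0195}, {"xyz": [0.0017, -0.0005, 0], "turn": 0.0195}, {"xyz": [0.0017, -0.0005, 0], "turn": 0.0195}]'

```text
clock: 5.88
tcp_pos: [0.517, -0.0054, 0.1732]
orientation: [0.407, 3.115, -0.0]
contact_force: [-0.8, -0.3, -1.1]
grip_width: 0.0431
```

```bash
python3 - <<'E'
from h import *
st();look('a2')
S=camera_model('scene')
im=cv2.imread('pics/scene_a2.png')[:,:,::-1]
h=cv2.cvtColor(im.copy(),cv2.COLOR_RGB2HSV)
for i,a,c,k in comps((h[:,:,1]<40)&(h[:,:,2]>120),300):
    if 200<c[0]<290 and 190<c[1]<270:
        q=quad(k);P=np.array([plane(S,p,.01) for p in q]);print(a,c,q.round(1).tolist(),P.round(4).tolist())
E
```

```text
t 5.88 tcp [ 0.517  -0.0054  0.1732] yaw_y 1.3109 tilt [ 0. -0. -1.] F [-0.8 -0.3 -1.1] M [-0.03  0.27 -0.03] w 0.0431
918 [241.81590414 219.72984749] [[259.2, 212.5], [264.2, 226.2], [223.7, 235.7], [231.7, 194.1]] [[0.5689, 0.0327, 0.01], [0.6165, 0.0172, 0.01], [0.5866, -0.085, 0.01], [0.4672, 0.0071, 0.01]]
```

View pics/a2.png

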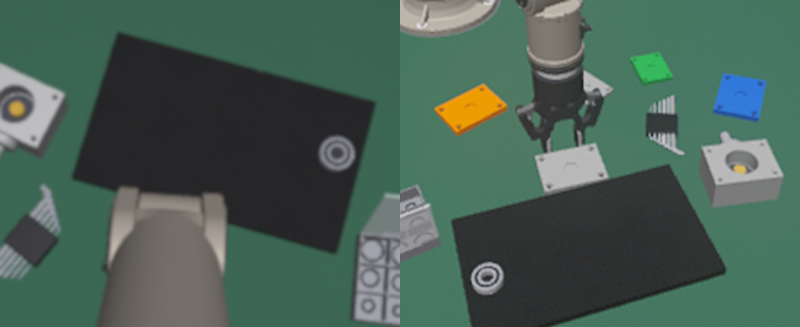

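Emit:
apply_moves --deltas '[{"xyz": [0.0019, -0.0005, 0], "turn": 0}, {"xyz": [0.0019, -0.0005, 0], "turn": 0}, {"xyz": [0.0019, -0.0005, 0], "turn": 0}, {"xyz": [0.0019, -0.0005, 0], "turn": 0}, {"xyz": [0.001, -0.0003, 0], "turn": 0}, {"xyz": [0.001, -0.0003, 0], "turn": 0}, {"xyz": [0, 0, 0], "turn": 0}]'

```text
clock: 6.57
tcp_pos: [0.5267, -0.0079, 0.1732]
orientation: [0.41, 3.114, 0.0]
contact_force: [-1.5, 0.6, 0.2]
grip_width: 0.0428
```

Emit:
apply_moves --deltas '[{"xyz": [0.001, -0.0003, 0], "turn": 0}, {"xyz": [0.001, -0.0003, 0], "turn": 0}, {"xyz": [0, 0, 0], "turn": 0}]'

```text
clock: 6.82
tcp_pos: [0.5279, -0.0083, 0.1731]
orientation: [-0.409, -3.113, -0.0]
contact_force: [-3.9, 1.2, 3.0]
grip_width: 0.0432
```

Emit:
apply_moves --deltas '[{"xyz": [0.001, -0.0003, 0], "turn": 0}, {"xyz": [0, 0, 0], "turn": 0}]'

```text
clock: 6.98
tcp_pos: [0.5283, -0.0084, 0.173]
orientation: [-0.409, -3.111, -0.0]
contact_force: [-6.3, 1.4, 5.0]
grip_width: 0.0428
```

```bash
python3 - <<'E'
from h import *
st();look('a3')
E
```

```text
t 6.98 tcp [ 0.5283 -0.0084  0.173 ] yaw_y 1.3095 tilt [-0.003  0.001 -1.   ] F [-6.3  1.4  5. ] M [ 0.53  1.4  -0.  ] w 0.0428
```

View pics/scene_a3_c.png

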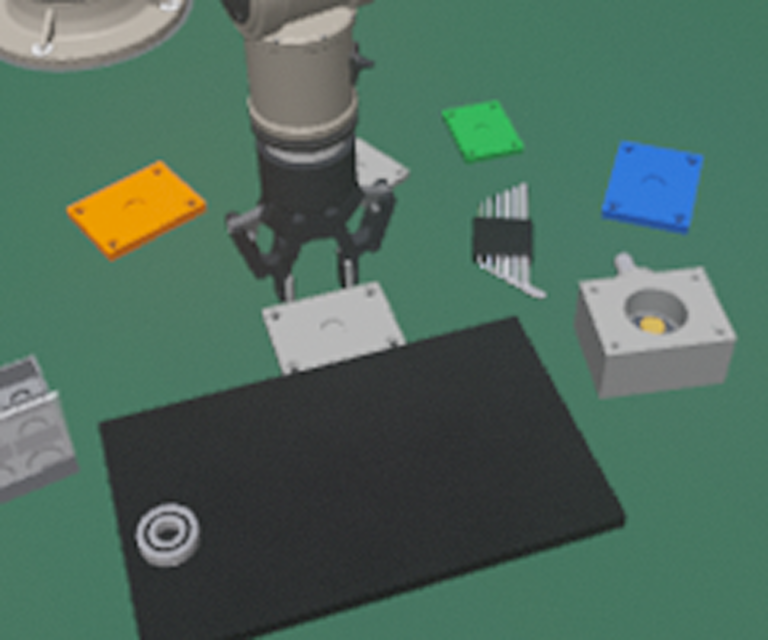

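Emit:
apply_moves --deltas '[{"xyz": [0.001, -0.0003, 0], "turn": 0}, {"xyz": [0.001, -0.0003, 0], "turn": 0}, {"xyz": [0, 0, 0.001], "turn": 0}, {"xyz": [0, 0, 0.002], "turn": 0}, {"xyz": [0, 0, 0.002], "turn": 0}, {"xyz": [0, 0, 0.002], "turn": 0}, {"xyz": [0, 0, 0], "turn": 0}]'

```text
clock: 7.67
tcp_pos: [0.529, -0.0086, 0.1792]
orientation: [-0.408, -3.108, 0.0]
contact_force: [-7.8, 3.2, -0.7]
grip_width: 0.0427
```

```bash
python3 - <<'E'
from h import *
st();look('a4')
E
```

```text
t 7.67 tcp [ 0.529  -0.0086  0.1792] yaw_y 1.31 tilt [-0.007  0.001 -1.   ] F [-7.8  3.2 -0.7] M [0.78 1.74 0.02] w 0.0427
```

View pics/scene_a4_c.png

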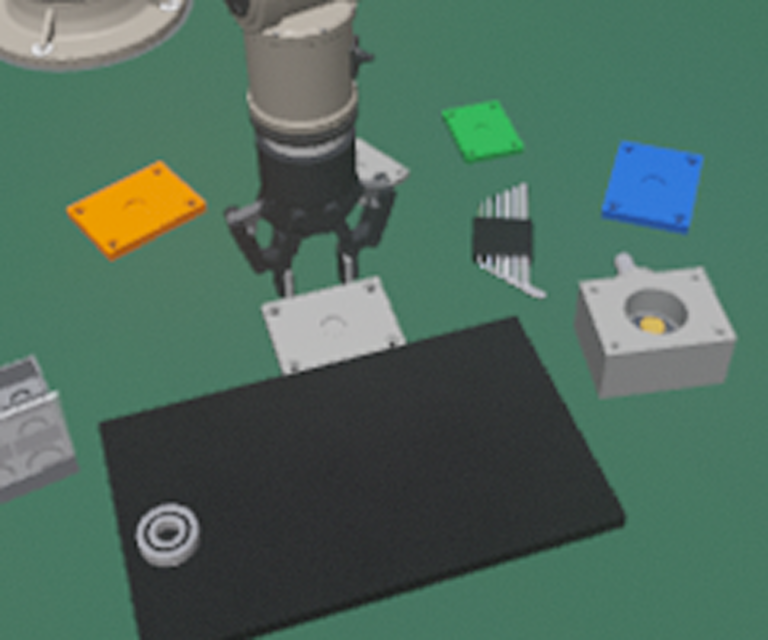

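The near edge is rising with the fingers: its top-left corner went from row 284 to 279 in the crop. I carry on along the arc.

Emit:
apply_moves --deltas '[{"xyz": [0, 0, 0.002], "turn": 0}, {"xyz": [0, 0, 0.002], "turn": 0}, {"xyz": [0, 0, 0.002], "turn": 0}, {"xyz": [0, 0, 0.002], "turn": 0}, {"xyz": [0.0003, 0, 0.002], "turn": 0}, {"xyz": [0.0003, -0.0001, 0.002], "turn": 0}, {"xyz": [0.0003, -0.0001, 0.002], "turn": 0}]'

```text
clock: 8.35
tcp_pos: [0.5303, -0.009, 0.1933]
orientation: [-0.408, -3.109, 0.0]
contact_force: [-5.9, 3.8, -0.1]
grip_width: 0.0428
```

```bash
python3 - <<'E'
from h import *
st();look('a5')
E
```

```text
t 8.35 tcp [ 0.5303 -0.009   0.1933] yaw_y 1.3099 tilt [-0.006  0.001 -1.   ] F [-5.9  3.8 -0.1] M [0.63 1.54 0.02] w 0.0428
```

View pics/scene_a5_c.png

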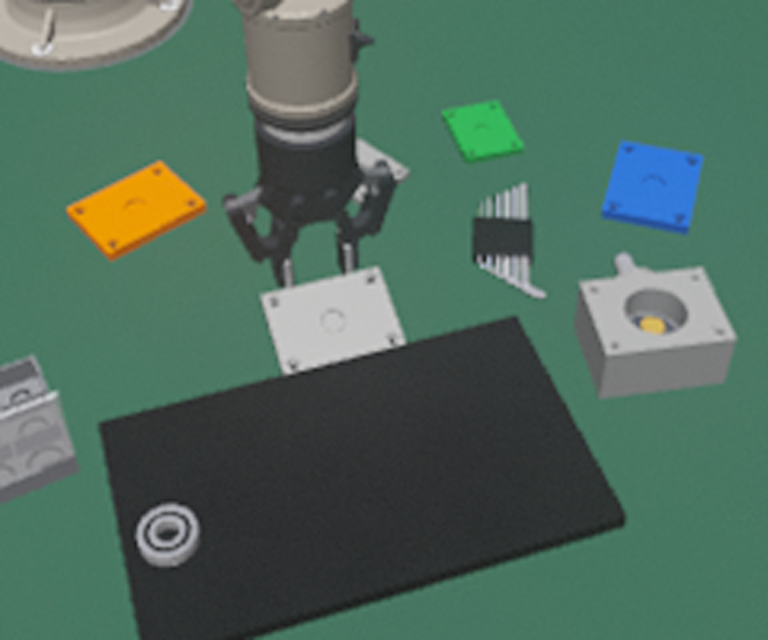

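Emit:
apply_moves --deltas '[{"xyz": [0.0004, -0.0001, 0.002], "turn": 0}, {"xyz": [0.0004, -0.0001, 0.002], "turn": 0}, {"xyz": [0.0005, -0.0001, 0.002], "turn": 0}, {"xyz": [0.0006, -0.0002, 0.002], "turn": 0}, {"xyz": [0.0007, -0.0002, 0.002], "turn": 0}, {"xyz": [0.0008, -0.0002, 0.002], "turn": 0}, {"xyz": [0.0009, -0.0002, 0.002], "turn": 0}, {"xyz": [0.001, -0.0003, 0.002], "turn": 0}, {"xyz": [0, 0, 0], "turn": 0}]'

```text
clock: 9.2
tcp_pos: [0.5355, -0.0104, 0.2095]
orientation: [-0.408, -3.108, -0.0]
contact_force: [-8.6, 3.0, 3.4]
grip_width: 0.0427
```

```bash
python3 - <<'E'
from h import *
st();look('a6')
E
```

```text
t 9.2 tcp [ 0.5355 -0.0104  0.2095] yaw_y 1.3097 tilt [-0.006  0.001 -1.   ] F [-8.6  3.   3.4] M [0.67 1.95 0.04] w 0.0427
```

View pics/scene_a6_c.png

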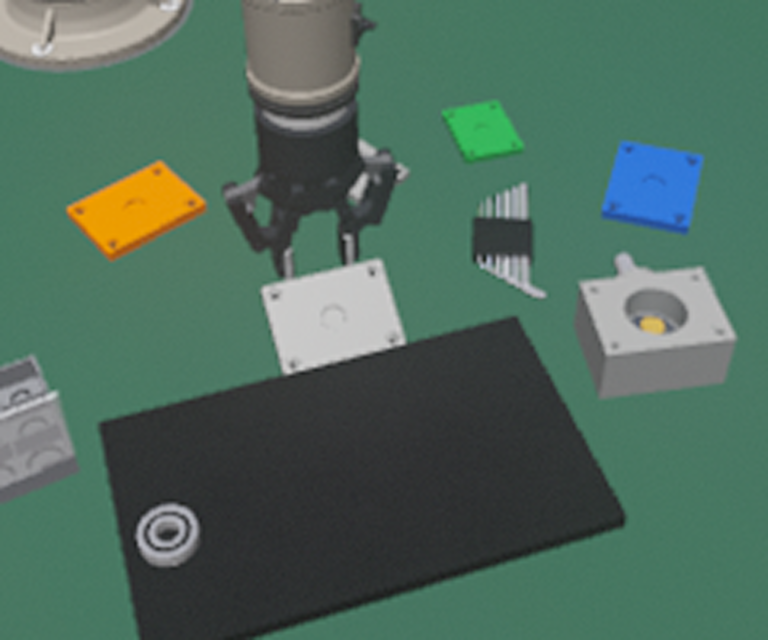

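```bash
python3 - <<'E'
from h import *
im=grab_frame('wrist'); cv2.imwrite('pics/w2.png',im[:,:,::-1]); show(im,'pics/w2c.png',150,180,350,330,4)
E
```

```text
(no output)
```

View pics/w2c.png

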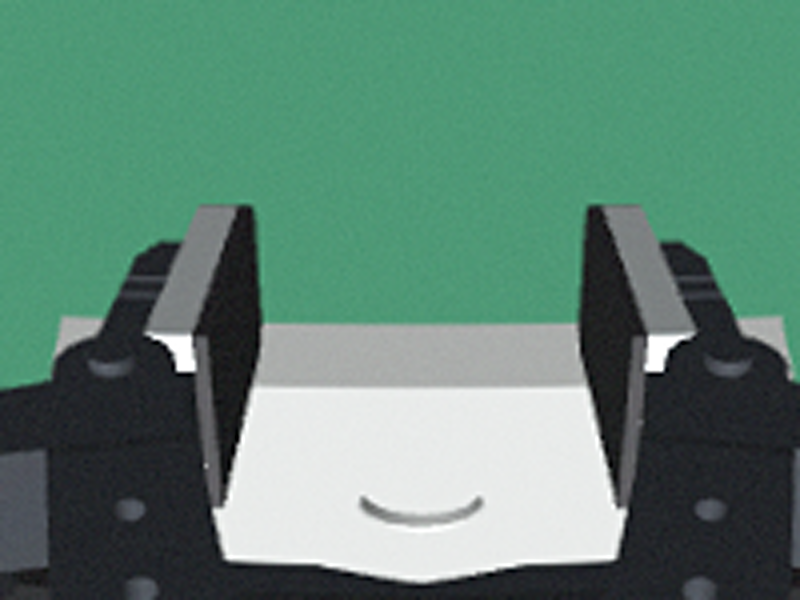

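```bash
cat >> h.py <<'E'
def fish(m,X):
    c=m['R']@np.array(X)+m['t']; th=np.arctan2(np.hypot(c[0],c[1]),c[2]); f=m['intrinsics'][0,0]; rr=f*th; u=c[:2]/np.hypot(c[0],c[1])
    return m['intrinsics'][:2,2]+rr*u
def fray(m,px):
    v=(np.array(px)-m['intrinsics'][:2,2]); rr=np.hypot(*v); th=rr/m['intrinsics'][0,0]; u=v/rr
    d=m['R'].T@np.array([np.sin(th)*u[0],np.sin(th)*u[1],np.cos(th)]); return -m['R'].T@m['t'],d
E
python3 - <<'E'
from h import *
m=camera_model('wrist');o=readout.get_obs();R=Ro.from_rotvec(o['orientation']).as_matrix()
print(R[:,0])
for x in(-.011,.011):
  for y in(-.0213,.0213):
    for z in(.14,.155,.165,.169,.173):
      p=fish(m,o['tcp_pos']+R@np.array([x,y,z])); print(x,y,z,((p-[150,180])*4).round(0))
E
```

```text
[-0.9661056   0.25806721  0.00642551]
-0.011 -0.0213 0.14 [224. 470.]
-0.011 -0.0213 0.155 [241. 400.]
-0.011 -0.0213 0.165 [251. 360.]
-0.011 -0.0213 0.169 [254. 345.]
-0.011 -0.0213 0.173 [258. 331.]
-0.011 0.0213 0.14 [597. 470.]
-0.011 0.0213 0.155 [582. 400.]
-0.011 0.0213 0.165 [573. 360.]
-0.011 0.0213 0.169 [569. 345.]
-0.011 0.0213 0.173 [566. 331.]
0.011 -0.0213 0.14 [208. 302.]
0.011 -0.0213 0.155 [229. 243.]
0.011 -0.0213 0.165 [241. 209.]
0.011 -0.0213 0.169 [245. 196.]
0.011 -0.0213 0.173 [249. 185.]
0.011 0.0213 0.14 [611. 302.]
0.011 0.0213 0.155 [592. 243.]
0.011 0.0213 0.165 [581. 209.]
0.011 0.0213 0.169 [577. 196.]
0.011 0.0213 0.173 [574. 184.]
```

```bash
cat >> h.py <<'E'
N=np.array([.966,-.258,0]);U=np.array([.258,.966,0])
def slice_(c,d,u0=.1222):  # ray -> (s rel pad edge, z) in the plane U.X=u0
    k=(u0-U@c)/(U@d) if abs(U@d)>1e-3 else None
    return k
E
python3 - <<'E'
from h import *
m=camera_model('wrist');S=camera_model('scene')
def two(pw,ps):
    c1,d1=fray(m,pw); c2,d2=ray(S,ps)
    s=np.linalg.lstsq(np.c_[d1,-d2],c2-c1,rcond=None)[0]; X=(c1+s[0]*d1+c2+s[1]*d2)/2
    return X,np.linalg.norm(c1+s[0]*d1-c2-s[1]*d2)
def w(p): return np.array([150,180])+np.array(p)/4
def s(p): return np.array([140,120])+np.array(p)/3.2
# near top corners: wrist left = world right?  
for nm,pw,ps in(('mid top near',(415,386),(322,275)),):
    X,g=two(w(pw),s(ps)); print(nm,X.round(4),g, 'n',N@X-.5996,'u',U@X-.1025)
# circle solve for bottom corner and top corner in wrist
from scipy.optimize import brentq
for nm,pw,off in(('bot',(415,323),0),('top',(415,386),.010)):
    c,d=fray(m,w(pw))
    best=[]
    for th in np.radians(np.arange(5,60,.5)):
        s_=-.010*np.sin(th)-.076*np.cos(th)+off*np.sin(th); z=.076*np.sin(th)+off*np.cos(th)
        k=(z-c[2])/d[2]; X=c+k*d; best.append((abs(N@X-.5996-s_),np.degrees(th),X.round(4)))
    print(nm,min(best,key=lambda b:b[0]))
E
```

```text
mid top near [ 0.5495 -0.0126  0.0439] 0.002313404655157697 n -0.06554977926949923 u 0.027079224808057287
bot (np.float64(0.00025162739063873396), np.float64(28.500000000000004), array([ 0.5436, -0.0122,  0.0363]))
top (np.float64(0.00028005404277063606), np.float64(28.500000000000004), array([ 0.5483, -0.0135,  0.0451]))
```

Emit:
apply_moves --deltas '[{"xyz": [0.0009, -0.0002, 0.0018], "turn": 0}, {"xyz": [0.0009, -0.0002, 0.0018], "turn": 0}, {"xyz": [0.0009, -0.0002, 0.0018], "turn": 0}, {"xyz": [0.0009, -0.0002, 0.0018], "turn": 0}, {"xyz": [0.0012, -0.0003, 0.0018], "turn": 0}, {"xyz": [0.0012, -0.0003, 0.0018], "turn": 0}, {"xyz": [0.0012, -0.0003, 0.0018], "turn": 0}, {"xyz": [0.0012, -0.0003, 0.0018], "turn": 0}, {"xyz": [0, 0, 0], "turn": 0}]'

```text
clock: 10.1
tcp_pos: [0.5453, -0.013, 0.2247]
orientation: [-0.41, -3.113, 0.0]
contact_force: [-6.1, 1.4, 3.3]
grip_width: 0.0427
```

```bash
cat >> h.py <<'E'
def wl(tag):
    im=grab_frame('wrist'); cv2.imwrite(f'pics/w_{tag}.png',im[:,:,::-1])
    a=cv2.resize(im[180:330,150:350,::-1],(400,300),interpolation=cv2.INTER_CUBIC)
    s=grab_frame('scene'); cv2.imwrite(f'pics/s_{tag}.png',s[:,:,::-1])
    b=cv2.resize(s[150:270,180:340,::-1],(400,300),interpolation=cv2.INTER_CUBIC)
    cv2.imwrite(f'pics/{tag}.png',np.hstack([a,b]))
def fr():
    o=st(); F=-o['contact_force']; print('on plate n,u,z',[round(float(v),1) for v in(F@N,F@U,F[2])],'tcp n',round(float(o['tcp_pos']@N-.5125),4),'z-.173',round(float(o['tcp_pos'][2]-.173),4))
E
python3 - <<'E'
from h import *
fr();wl('b1')
E
```

```text
t 10.1 tcp [ 0.5453 -0.013   0.2247] yaw_y 1.309 tilt [-0.002  0.    -1.   ] F [-6.1  1.4  3.3] M [0.29 1.2  0.01] w 0.0427
on plate n,u,z [6.3, 0.2, -3.3] tcp n 0.0177 z-.173 0.0517
```

View pics/b1.png

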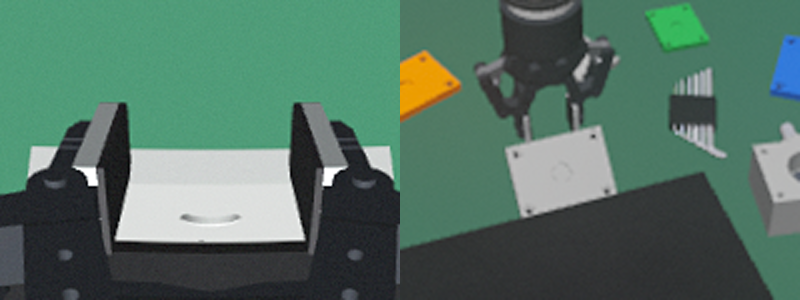

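Emit:
apply_moves --deltas '[{"xyz": [0.0012, -0.0003, 0.0013], "turn": 0}, {"xyz": [0.0012, -0.0003, 0.0013], "turn": 0}, {"xyz": [0.0012, -0.0003, 0.0013], "turn": 0}, {"xyz": [0.0013, -0.0003, 0.0012], "turn": 0}, {"xyz": [0.0013, -0.0003, 0.0012], "turn": 0}, {"xyz": [0.0013, -0.0003, 0.0011], "turn": 0}, {"xyz": [0.0013, -0.0003, 0.0011], "turn": 0}, {"xyz": [0.0013, -0.0003, 0.001], "turn": 0}]'

```text
clock: 10.87
tcp_pos: [0.5555, -0.0156, 0.2342]
orientation: [-0.41, -3.113, 0.0]
contact_force: [-5.3, 0.8, 4.8]
grip_width: 0.043
```

```bash
python3 - <<'E'
from h import *
fr();wl('b2')
E
```

```text
t 10.87 tcp [ 0.5555 -0.0156  0.2342] yaw_y 1.3089 tilt [-0.002  0.    -1.   ] F [-5.3  0.8  4.8] M [0.19 1.14 0.04] w 0.043
on plate n,u,z [5.3, 0.6, -4.8] tcp n 0.0281 z-.173 0.0612
```

View pics/b2.png

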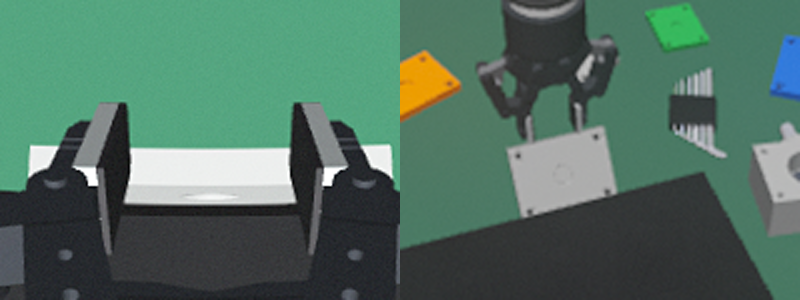

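Emit:
apply_moves --deltas '[{"xyz": [0.0013, -0.0003, 0.0009], "turn": 0}, {"xyz": [0.0013, -0.0003, 0.0009], "turn": 0}, {"xyz": [0.0013, -0.0003, 0.0009], "turn": 0}, {"xyz": [0.0013, -0.0003, 0.0008], "turn": 0}, {"xyz": [0.0013, -0.0003, 0.0008], "turn": 0}, {"xyz": [0.0013, -0.0003, 0.0008], "turn": 0}, {"xyz": [0.0013, -0.0004, 0.0007], "turn": 0}, {"xyz": [0.0013, -0.0004, 0.0007], "turn": 0}, {"xyz": [0.0013, -0.0004, 0.0006], "turn": 0}]'

```text
clock: 11.72
tcp_pos: [0.568, -0.0188, 0.2418]
orientation: [0.411, 3.114, -0.0]
contact_force: [-4.8, 0.6, 7.1]
grip_width: 0.0425
```

```bash
python3 - <<'E'
from h import *
fr();wl('b3')
E
```

```text
t 11.72 tcp [ 0.568  -0.0188  0.2418] yaw_y 1.3086 tilt [ 0.001 -0.    -1.   ] F [-4.8  0.6  7.1] M [0.07 0.79 0.  ] w 0.0425
on plate n,u,z [4.8, 0.7, -7.1] tcp n 0.041 z-.173 0.0688
```

View pics/b3.png

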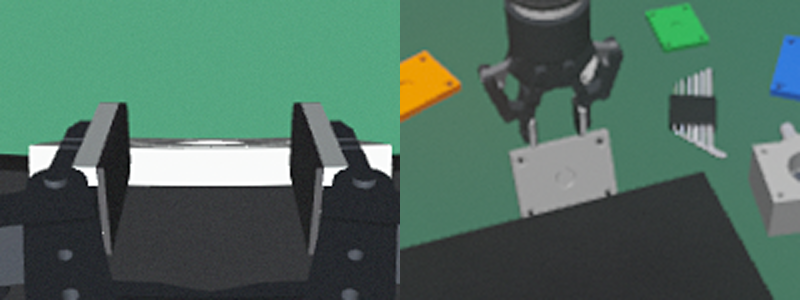

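Emit:
apply_moves --deltas '[{"xyz": [0.0013, -0.0004, 0.0007], "turn": 0}, {"xyz": [0.0013, -0.0004, 0.0006], "turn": 0}, {"xyz": [0.0013, -0.0004, 0.0005], "turn": 0}, {"xyz": [0.0013, -0.0004, 0.0005], "turn": 0}, {"xyz": [0.0013, -0.0004, 0.0004], "turn": 0}, {"xyz": [0.0013, -0.0004, 0.0004], "turn": 0}, {"xyz": [0.0013, -0.0004, 0.0004], "turn": 0}, {"xyz": [0.0013, -0.0004, 0.0003], "turn": 0}]'

```text
clock: 12.48
tcp_pos: [0.5789, -0.0218, 0.2456]
orientation: [0.41, 3.113, 0.0]
contact_force: [-2.1, 0.9, 5.3]
grip_width: 0.0427
```

```bash
python3 - <<'E'
from h import *
fr();wl('b4')
E
```

```text
t 12.48 tcp [ 0.5789 -0.0218  0.2456] yaw_y 1.3089 tilt [ 0.002 -0.    -1.   ] F [-2.1  0.9  5.3] M [0.05 0.36 0.04] w 0.0427
on plate n,u,z [2.3, -0.3, -5.3] tcp n 0.0523 z-.173 0.0726
```

View pics/b4.png

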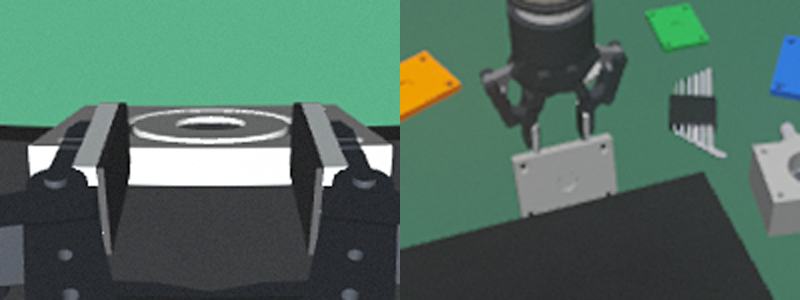

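Emit:
apply_moves --deltas '[{"xyz": [0.0012, -0.0003, 0.0003], "turn": 0}, {"xyz": [0.0012, -0.0003, 0.0003], "turn": 0}, {"xyz": [0.0012, -0.0003, 0.0003], "turn": 0}, {"xyz": [0.0012, -0.0003, 0.0002], "turn": 0}, {"xyz": [0.0012, -0.0003, 0.0002], "turn": 0}, {"xyz": [0.0012, -0.0003, 0.0002], "turn": 0}, {"xyz": [0.0012, -0.0003, 0.0001], "turn": 0}, {"xyz": [0.0012, -0.0003, 0.0001], "turn": 0}]'

```text
clock: 13.25
tcp_pos: [0.5884, -0.0243, 0.2472]
orientation: [0.41, 3.113, 0.0]
contact_force: [-0.8, 0.2, 5.7]
grip_width: 0.0431
```

```bash
python3 - <<'E'
from h import *
fr();wl('b5')
E
```

```text
t 13.25 tcp [ 0.5884 -0.0243  0.2472] yaw_y 1.3088 tilt [ 0.002 -0.    -1.   ] F [-0.8  0.2  5.7] M [-0.02  0.23 -0.03] w 0.0431
on plate n,u,z [0.8, 0.0, -5.7] tcp n 0.0622 z-.173 0.0742
```

View pics/b5.png

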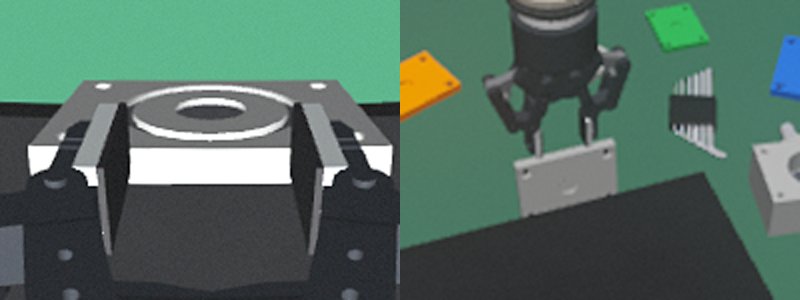

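Emit:
apply_moves --deltas '[{"xyz": [0.0011, -0.0003, 0.0001], "turn": 0}, {"xyz": [0.0011, -0.0003, 0], "turn": 0}, {"xyz": [0.0011, -0.0003, 0], "turn": 0}, {"xyz": [0.0011, -0.0003, 0], "turn": 0}, {"xyz": [0.0011, -0.0003, 0], "turn": 0}, {"xyz": [0, 0, 0], "turn": 0}]'

```text
clock: 13.85
tcp_pos: [0.5944, -0.0259, 0.2475]
orientation: [0.41, 3.112, 0.0]
contact_force: [-0.1, -0.4, 5.5]
grip_width: 0.0427
```

```bash
python3 - <<'E'
from h import *
fr();wl('b6')
E
```

```text
t 13.85 tcp [ 0.5944 -0.0259  0.2475] yaw_y 1.3087 tilt [ 0.003 -0.    -1.   ] F [-0.1 -0.4  5.5] M [-0.12  0.06  0.03] w 0.0427
on plate n,u,z [-0.0, 0.4, -5.5] tcp n 0.0684 z-.173 0.0745
```

View pics/b6.png

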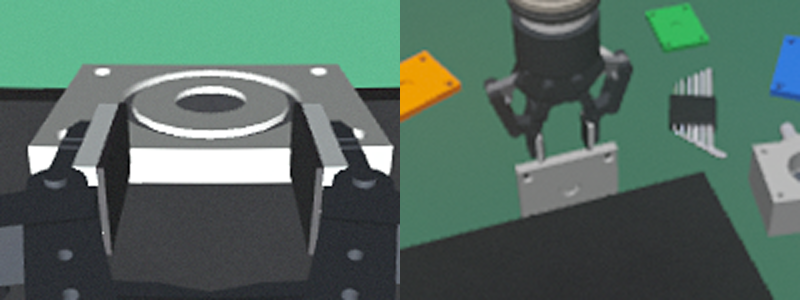

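The cover stands nearly upright (~89°) against the pad's front edge with the groove face towards the robot. I release upwards, back off, and check that it stays.

Emit:
apply_moves --deltas '[{"xyz": [0, 0, 0.002], "turn": 0}, {"xyz": [0, 0, 0.002], "turn": 0}, {"xyz": [0, 0, 0.002], "turn": 0}, {"xyz": [-0.004, 0.001, 0], "turn": 0}, {"xyz": [-0.005, 0.0013, 0], "turn": 0}, {"xyz": [-0.005, 0.0013, 0], "turn": 0}, {"xyz": [0, 0, 0], "turn": 0}]'

```text
clock: 14.53
tcp_pos: [0.5779, -0.0216, 0.2524]
orientation: [-0.409, -3.113, -0.0]
contact_force: [0.1, -0.3, -0.1]
grip_width: 0.0431
```

```bash
python3 - <<'E'
from h import *
fr();wl('b7')
E
```

```text
t 14.53 tcp [ 0.5779 -0.0216  0.2524] yaw_y 1.3094 tilt [-0.002  0.    -1.   ] F [ 0.1 -0.3 -0.1] M [ 0.   -0.03  0.01] w 0.0431
on plate n,u,z [-0.2, 0.3, 0.1] tcp n 0.0513 z-.173 0.0794
```

View pics/b7.png

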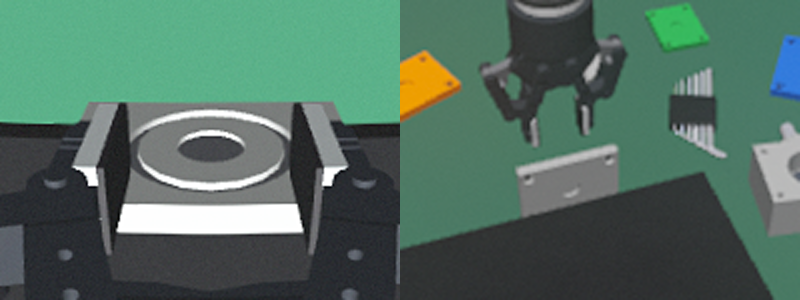

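Emit:
apply_moves --deltas '[{"xyz": [0, 0, -0.006], "turn": 0}, {"xyz": [0, 0, -0.006], "turn": 0}, {"xyz": [0, 0, -0.006], "turn": 0}, {"xyz": [0, 0, -0.005], "turn": 0}, {"xyz": [0.004, -0.001, 0], "turn": 0}, {"xyz": [0.004, -0.001, 0], "turn": 0}, {"xyz": [0.004, -0.001, 0], "turn": 0}, {"xyz": [0.0025, -0.0007, 0], "turn": 0}, {"xyz": [0.0025, -0.0007, 0], "turn": 0}, {"xyz": [0.0025, -0.0007, 0], "turn": 0}, {"xyz": [0, 0, 0], "turn": 0}]'

```text
clock: 15.55
tcp_pos: [0.5994, -0.0272, 0.2301]
orientation: [0.41, 3.114, 0.0]
contact_force: [-0.0, 0.1, -0.5]
grip_width: 0.0426
```

```bash
python3 - <<'E'
from h import *
fr();wl('b8')
E
```

```text
t 15.55 tcp [ 0.5994 -0.0272  0.2301] yaw_y 1.3088 tilt [ 0.001 -0.    -1.   ] F [-0.   0.1 -0.5] M [-0.01  0.01  0.01] w 0.0426
on plate n,u,z [0.0, -0.1, 0.5] tcp n 0.0735 z-.173 0.0571
```

View pics/b8.png

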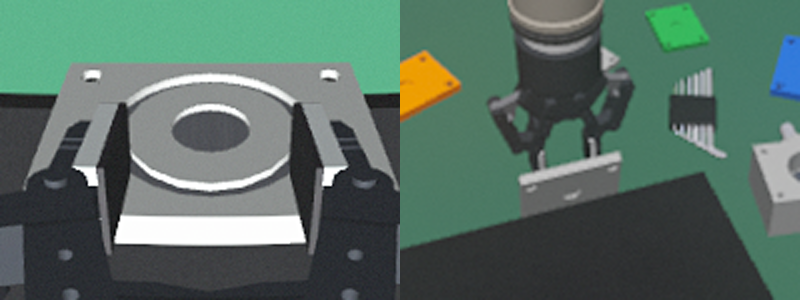

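Emit:
apply_moves --deltas '[{"xyz": [0.0018, -0.0005, 0], "turn": 0}, {"xyz": [0.0018, -0.0005, 0], "turn": 0}, {"xyz": [0.0018, -0.0005, 0], "turn": 0}, {"xyz": [0.0018, -0.0005, 0], "turn": 0}, {"xyz": [0.0018, -0.0005, 0], "turn": 0}, {"xyz": [0, 0, 0], "turn": 0}]'

```text
clock: 16.15
tcp_pos: [0.6082, -0.0297, 0.2299]
orientation: [0.41, 3.114, -0.0]
contact_force: [-0.1, -0.1, -0.2]
grip_width: 0.0427
```

```bash
python3 - <<'E'
from h import *
fr();wl('b9')
E
```

```text
t 16.15 tcp [ 0.6082 -0.0297  0.2299] yaw_y 1.3089 tilt [ 0.001 -0.    -1.   ] F [-0.1 -0.1 -0.2] M [ 0.02  0.02 -0.04] w 0.0427
on plate n,u,z [0.1, 0.1, 0.2] tcp n 0.0827 z-.173 0.0569
```

View pics/b9.png

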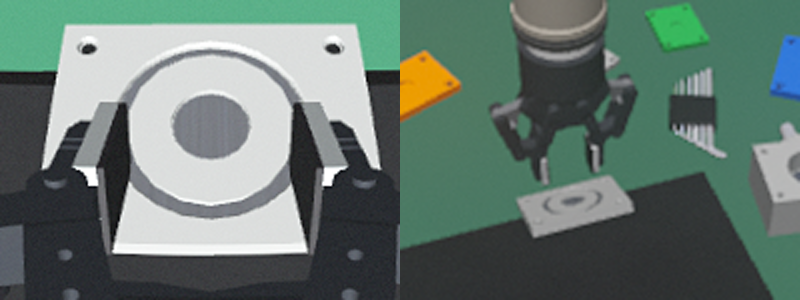

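It flipped onto the pad with the groove up, overhanging the front edge. I'll back off behind it and look.

Emit:
apply_moves --deltas '[{"xyz": [-0.011, 0.003, 0], "turn": 0}, {"xyz": [-0.012, 0.003, 0], "turn": 0}, {"xyz": [-0.012, 0.003, 0], "turn": 0}, {"xyz": [-0.006, 0.0016, 0], "turn": 0}, {"xyz": [0, 0, -0.01], "turn": 0}, {"xyz": [0, 0, -0.01], "turn": 0}, {"xyz": [0, 0, 0], "turn": 0}]'

```text
clock: 16.83
tcp_pos: [0.5665, -0.019, 0.2076]
orientation: [-0.409, -3.112, 0.001]
contact_force: [-0.2, 0.0, -0.1]
grip_width: 0.0424
```

```bash
python3 - <<'E'
from h import *
fr();wl('c1')
S=camera_model('scene');im=cv2.imread('pics/s_c1.png')[:,:,::-1].copy()
h=cv2.cvtColor(im,cv2.COLOR_RGB2HSV)
for i,a,c,k in comps((h[:,:,1]<40)&(h[:,:,2]>110),200):
    if 215<c[0]<290 and 205<c[1]<280:
        k=cv2.morphologyEx(k.astype(np.uint8),cv2.MORPH_CLOSE,np.ones((5,5)))
        q=quad(k);P=np.array([plane(S,p,.025) for p in q]);print(a,c,q.round(1).tolist());print(np.c_[P@N-.5996,P@U-.1025].round(4))
show(im,'pics/c1s.png',200,190,300,265,7)
E
```

```text
t 16.83 tcp [ 0.5665 -0.019   0.2076] yaw_y 1.3092 tilt [-0.003 -0.    -1.   ] F [-0.2  0.  -0.1] M [ 0.01  0.02 -0.01] w 0.0424
on plate n,u,z [0.2, 0.0, 0.1] tcp n 0.0396 z-.173 0.0346
1007 [249.06256207 233.08937438] [[263.3, 216.4], [273.4, 239.3], [234.0, 249.8], [225.6, 226.0]]
[[-0.0284  0.0775]
 [ 0.0512  0.0769]
 [ 0.0515 -0.0224]
 [-0.0276 -0.023 ]]
```

View pics/c1.png

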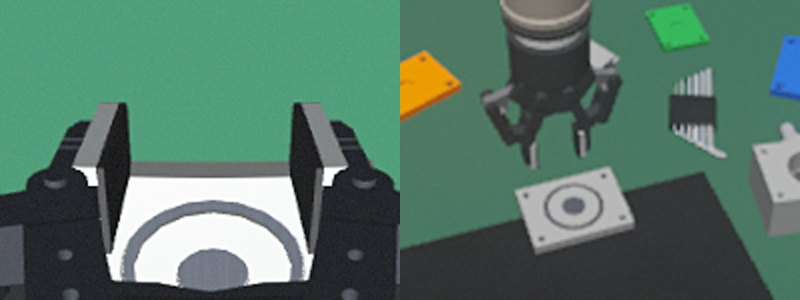

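View pics/c1s.png

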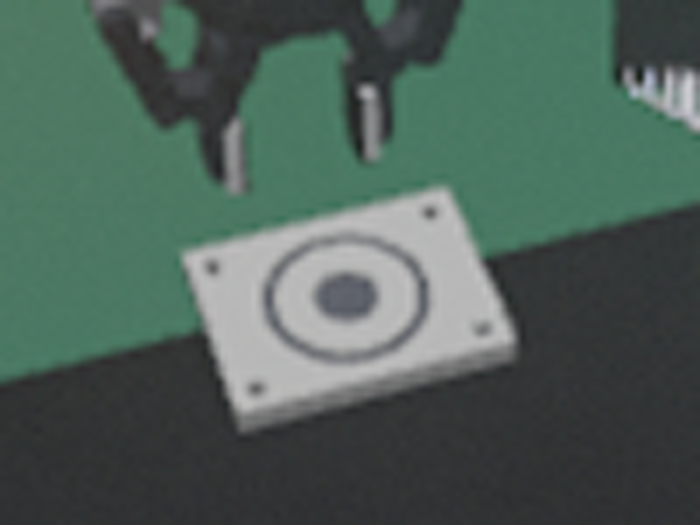

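Emit:
apply_moves --deltas '[{"xyz": [-0.004, 0.001, -0.005], "turn": 0}, {"xyz": [0, 0, -0.006], "turn": 0}, {"xyz": [0, 0, -0.006], "turn": 0}, {"xyz": [0.004, -0.001, 0], "turn": 0}, {"xyz": [0.003, -0.0008, 0], "turn": 0}, {"xyz": [0.0024, -0.0006, 0], "turn": 0}, {"xyz": [0.0024, -0.0006, 0], "turn": 0}, {"xyz": [0.0024, -0.0006, 0], "turn": 0}, {"xyz": [0.0024, -0.0006, 0], "turn": 0}, {"xyz": [0.0024, -0.0006, 0], "turn": 0}, {"xyz": [0.0024, -0.0006, 0], "turn": 0}]'

```text
clock: 17.85
tcp_pos: [0.5841, -0.0233, 0.1929]
orientation: [-0.41, -3.114, -0.0]
contact_force: [-3.4, 1.3, 2.9]
grip_width: 0.0431
```

```bash
cat >> h.py <<'E'
def cov(tag):
    fr();wl(tag)
    S=camera_model('scene');im=cv2.imread(f'pics/s_{tag}.png')[:,:,::-1].copy()
    h=cv2.cvtColor(im,cv2.COLOR_RGB2HSV)
    for i,a,c,k in comps((h[:,:,1]<40)&(h[:,:,2]>110),200):
        if 215<c[0]<300 and 205<c[1]<300:
            k=cv2.morphologyEx(k.astype(np.uint8),cv2.MORPH_CLOSE,np.ones((5,5)))
            q=quad(k);P=np.array([plane(S,p,.025) for p in q]);print(a,c,q.round(1).tolist());print(np.c_[P@N-.5996,P@U-.1025].round(4).tolist())
E
python3 - <<'E'
from h import *
cov('c2')
E
```

```text
t 17.85 tcp [ 0.5841 -0.0233  0.1929] yaw_y 1.3091 tilt [-0.001  0.    -1.   ] F [-3.4  1.3  2.9] M [0.2  0.63 0.02] w 0.0431
on plate n,u,z [3.6, -0.4, -2.9] tcp n 0.0577 z-.173 0.0199
1078 [250.08163265 235.41836735] [[242.1, 200.5], [277.8, 241.7], [235.1, 253.3], [230.3, 239.0]]
[[-0.1017, 0.0418], [0.0614, 0.0844], [0.0622, -0.0227], [0.0169, -0.0224]]
```

View pics/c2.png

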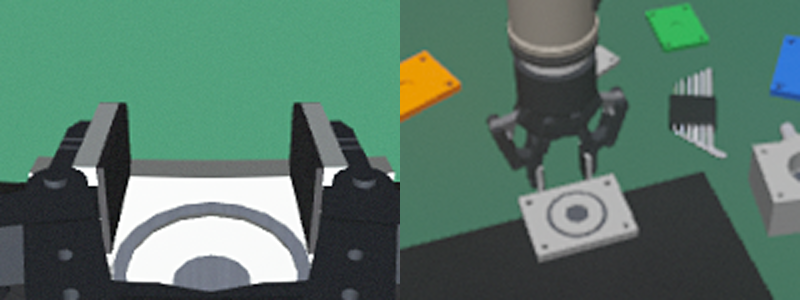

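Emit:
apply_moves --deltas '[{"xyz": [0.0024, -0.0006, 0], "turn": 0}, {"xyz": [0.0024, -0.0006, 0], "turn": 0}, {"xyz": [0.0024, -0.0006, 0], "turn": 0}, {"xyz": [0.0024, -0.0006, 0], "turn": 0}, {"xyz": [0.0024, -0.0006, 0], "turn": 0}, {"xyz": [0.0024, -0.0006, 0], "turn": 0}, {"xyz": [0.0024, -0.0006, 0], "turn": 0}, {"xyz": [0.0024, -0.0007, 0], "turn": 0}, {"xyz": [0.0024, -0.0007, 0], "turn": 0}, {"xyz": [0.0024, -0.0007, 0], "turn": 0}, {"xyz": [0.0024, -0.0007, 0], "turn": 0}, {"xyz": [0.0024, -0.0007, 0], "turn": 0}]'

```text
clock: 18.95
tcp_pos: [0.6132, -0.0311, 0.1928]
orientation: [-0.41, -3.115, -0.0]
contact_force: [-2.9, 1.5, 2.4]
grip_width: 0.0429
```

```bash
python3 - <<'E'
from h import *
cov('c3')
E
```

```text
t 18.95 tcp [ 0.6132 -0.0311  0.1928] yaw_y 1.309 tilt [-0.  0. -1.] F [-2.9  1.5  2.4] M [0.21 0.57 0.01] w 0.0429
on plate n,u,z [3.2, -0.8, -2.4] tcp n 0.0879 z-.173 0.0198
1135 [253.84405286 244.60352423] [[250.0, 204.2], [281.1, 251.5], [238.8, 263.0], [232.7, 246.1]]
[[-0.0816, 0.0579], [0.0917, 0.0816], [0.0915, -0.0219], [0.0396, -0.0224]]
```

View pics/c3.png

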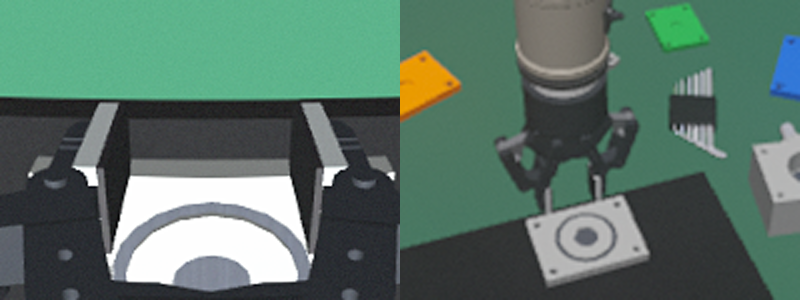

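Emit:
apply_moves --deltas '[{"xyz": [0.0024, -0.0006, 0], "turn": 0}, {"xyz": [0.0024, -0.0006, 0], "turn": 0}, {"xyz": [0.0024, -0.0006, 0], "turn": 0}, {"xyz": [0.0024, -0.0006, 0], "turn": 0}, {"xyz": [0.0024, -0.0006, 0], "turn": 0}, {"xyz": [0.0024, -0.0006, 0], "turn": 0}, {"xyz": [0.0024, -0.0006, 0], "turn": 0}, {"xyz": [0.0024, -0.0007, 0], "turn": 0}, {"xyz": [0.0024, -0.0007, 0], "turn": 0}, {"xyz": [0.0024, -0.0007, 0], "turn": 0}, {"xyz": [0.0024, -0.0007, 0], "turn": 0}, {"xyz": [0, 0, 0], "turn": 0}]'

```text
clock: 20.05
tcp_pos: [0.64, -0.0382, 0.1929]
orientation: [0.41, 3.114, -0.0]
contact_force: [-0.5, 0.1, -0.3]
grip_width: 0.0425
```

Emit:
apply_moves --deltas '[{"xyz": [-0.008, 0.002, 0], "turn": 0}, {"xyz": [-0.015, 0.004, 0.002], "turn": 0}, {"xyz": [-0.02, 0.005, 0.015], "turn": 0}, {"xyz": [-0.025, 0.01, 0.03], "turn": 0}, {"xyz": [-0.02, 0.02, 0.03], "turn": 0}, {"xyz": [-0.015, 0.03, 0.02], "turn": 0}, {"xyz": [-0.01, 0.035, 0.01], "turn": 0}, {"xyz": [-0.01, 0.038, 0], "turn": 0}, {"xyz": [-0.01, 0.038, 0], "turn": 0}, {"xyz": [-0.01, 0.038, 0], "turn": 0}, {"xyz": [-0.01, 0.038, 0], "turn": 0}, {"xyz": [-0.01, 0.038, 0], "turn": 0}]'

```text
clock: 21.05
tcp_pos: [0.4754, 0.2595, 0.3002]
orientation: [0.41, 3.113, 0.002]
contact_force: [0.4, -0.5, 0.5]
grip_width: 0.0428
```

Emit:
apply_moves --deltas '[{"xyz": [-0.01, 0.038, 0], "turn": 0}, {"xyz": [-0.01, 0.038, 0], "turn": 0}, {"xyz": [-0.01, 0.038, 0], "turn": 0}, {"xyz": [0, 0.03, 0], "turn": 0}, {"xyz": [0, 0, 0], "turn": 0}, {"xyz": [0, 0, 0], "turn": 0}]'

```text
clock: 21.55
tcp_pos: [0.4453, 0.4039, 0.2997]
orientation: [0.404, 3.115, 0.002]
contact_force: [0.9, -0.3, 0.2]
grip_width: 0.0428
```

```bash
python3 - <<'E'
from h import *
st();look('d1')
T=camera_model('top');im=cv2.imread('pics/top_d1.png')[:,:,::-1].copy();h=cv2.cvtColor(im,cv2.COLOR_RGB2HSV)
S=camera_model('scene');is_=cv2.imread('pics/scene_d1.png')[:,:,::-1].copy();hs=cv2.cvtColor(is_,cv2.COLOR_RGB2HSV)
for nm,m,hh,b in(('top',T,h,(240,330,90,190)),('scene',S,hs,(215,310,205,300))):
  for i,a,c,k in comps((hh[:,:,1]<40)&(hh[:,:,2]>110),400):
    if b[0]<c[0]<b[1] and b[2]<c[1]<b[3]:
        k=cv2.morphologyEx(k.astype(np.uint8),cv2.MORPH_CLOSE,np.ones((5,5)))
        q=quad(k);P=np.array([plane(m,p,.025) for p in q]);print(nm,a,c,q.round(1).tolist());print(np.c_[P@N-.5996,P@U-.1025].round(4).tolist())
# bystander shifts: frame difference vs first frame
d=np.abs(im.astype(int)-cv2.imread('pics/top0.png')[:,:,::-1].astype(int)).max(2)>40
for i,a,c,k in comps(d,25): print('diff',a,c.round())
E
```

```text
t 21.55 tcp [0.4453 0.4039 0.2997] yaw_y 1.3129 tilt [ 0.001  0.001 -1.   ] F [ 0.9 -0.3  0.2] M [-0.1   0.04  0.02] w 0.0428
top 1477 [289.56601219 140.81516588] [[272.7, 119.1], [315.4, 130.9], [306.5, 162.5], [263.5, 150.5]]
[[0.1166, 0.0766], [0.1167, -0.0233], [0.0406, -0.0235], [0.0403, 0.0762]]
scene 1168 [257.5625     254.03767123] [[272.1, 235.7], [283.6, 260.9], [241.9, 272.5], [232.9, 246.1]]
[[0.0395, 0.0776], [0.1187, 0.0777], [0.1187, -0.0224], [0.0397, -0.022]]
diff 1620 [290. 141.]
diff 1655 [273. 209.]
diff 171 [ 20. 235.]
diff 996 [ 42. 239.]
diff 54 [ 72. 246.]
```

View pics/top_d1.png

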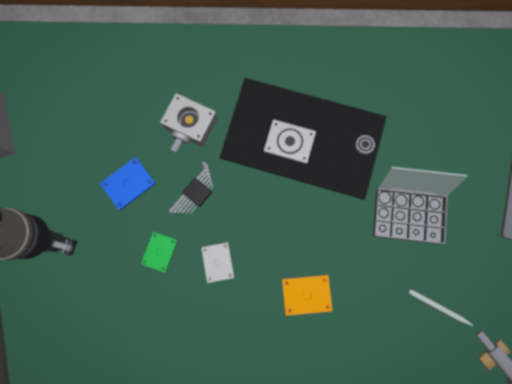

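View pics/scene_d1_c.png

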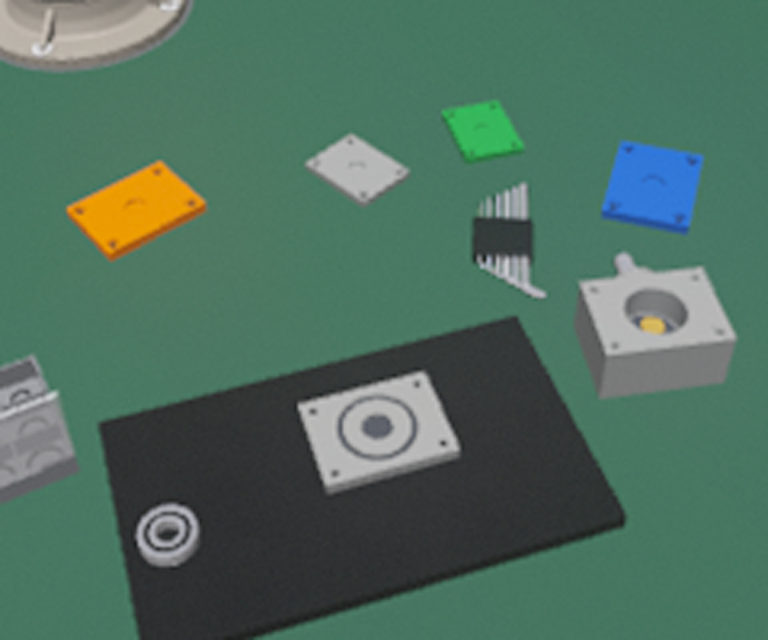

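The top view shows the cover at (290,141), groove up and wholly on the pad, 40 to 117 mm in from the front edge. The robot is clear, and the only differences from the first frame are the cover and the arm. Handing in.

```bash
python3 - <<'E'
from bench import r
print(r.hand_in())
E
```

```text
the job is handed in; nothing more can be done
None
```

The cover now lies flat and wholly on the pad, groove up. I handed the job in at about 21.6 s with the robot clear of everything.

**What I did:** I pushed the larger grey plate flat across the bench with two half-open fingertips, turning it square to the pad as it went. I then worked its near edge up with push and friction until it stood upright against the pad's front edge, tipped it over onto the pad, and pushed it further in.

**Last checks:**
- **Position:** The top view puts the cover 40 to 117 mm in from the pad's front edge and square to it, spanning about −23 to +77 mm sideways from the pad's middle. The scene view agrees within about 2 mm.
- **Flatness:** I judged it from the cover's 76 × 100 mm outline and the picture; I did not measure its height separately.
- **Bystanders:** The top view differs from the first frame only at the cover and the arm, so the other parts look unmoved.

**Disagreements:**
- While feeling for the bench, the wrist read up to 46 N with only the fingertips touching. They were still pressing at 37 N at the start of the first push, so I raised them another 2 mm.
- After the flip the cover overhung the front edge by about 28 mm, where I expected 15 mm; the final push took this up.

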